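# Feed a row of spacers home and bolt them in

## Robot

A 6-joint arm with a two-finger parallel gripper is mounted at the origin on the work surface. World frame = base frame: x ahead of the robot, y to its left, z up, the work surface at z = 0. Lengths are in m, angles in rad, forces in N, time in s.
With the tool pointing down it reaches from about 0.275 to 0.775 m from the base axis. Payload 14.6 kg.
Tool frame: the origin (TCP) lies between the finger pads; the fingertips stand 22 mm ahead of it and the grasp point (between the pads) lies 3 mm ahead of it; z points along the fingers, y is the line along which they close (so a half turn about z gives the same grasp; the last joint's range is limited). The gripper opens to 85 mm and grips with 20 to 120 N. Pads are 22 mm wide; open, the fingers measure 114 mm over their backs; the gripper's body (76 mm by 85 mm) begins 54 mm behind the grasp point. The pads swing forward as they close: fully open they stand 13 mm farther back than shut.
Start: joints at [0.995, 0.263, -0.048, 1.259, 0, 1.415], TCP at [0.214, 0.479, 0.253] pointing down, gripper open.
Joint ranges: [-2.65, 2.65], [-0.89, 1.7], [-1.18, 1.37], [-2.13, 2.11], [-1.35, 1.29], [-3.14, 3.14]. Speed limits (rad/s): [1.89, 1.89, 2.57, 2.79, 3.14, 3.14].

## Interface

Orientations are given as a unit quaternion [x, y, z, w].
In Python, from station import monitor, imaging, workorder gives the robot as it stands. The module is installed in compiled form; this text tells all that it offers.
- The arm moves only by the tool servo_tool, never from a script. Its argument "plan" is a list of rows, each a list of 2 entries, a list of its own where there are three numbers: the shift along the tool's x, y, z in units of 30 cm (1.0 is 30 cm), then the turn, a rotation vector about the tool's x, y, z in units of 2 rad (1.0 is 2 rad). In form: [[[tx, ty, tz], [wx, wy, wz]], ...]. A call has 1 to 8 rows; each row is the pose to reach, as a shift and turn from the pose commanded when the call began, along the tool's axes at that moment; what a row does not reach only later rows make up. A row lasts 1/8 s, in which the tool goes at most 62.5 mm and 10.7 degrees, less where a joint would pass 70% of its speed; a pose out of reach is approached as far as the arm can. A call with a number of a shift or a turn outside -1 to 1 is refused whole. A call with a gripper value outside its range is refused whole. "fingers" is the opening, from 0 (shut) to 1 (fully open), set as the call begins (left out, the last holds). The fingers move at their own pace and stop on an object; the grip force is fixed at half the most. Time passes only in rows, so rows that repeat a pose let the fingers close. It gives the time, the measured TCP pose, the force, the opening and the grip force at its end, in the units of the state.
- monitor.get_state(): the state, without advancing time (a new reading comes with each control period).
- imaging.snapshot(name): name is "scene" or "side" or "wrist"; returns (picture, depth): 384x512x3 uint8, red, green, blue; 384x512 float32, m along the optical axis (not along the pixel's ray), 0 where there is no reading.
- imaging.camera_info(name): a dict with "mtx" (3x3 intrinsics, pixels), "pose" (4x4, takes a point from camera to world coordinates). Camera axes: x right, y down, z forward; pixel columns grow to the right and rows downward; lengths in m; the calibration is good to about 2 mm. A picture is of the moment at which its call begins: read the wrist's pose just before it. camera_info takes no time and is no camera call; for the wrist camera it gives the pose at the moment of the call.
- workorder.finish_job(): hands the job in; it is judged then, once.
The state is a dict: "time": time; "joint_positions": joint angles; "qvel": joint speeds; "effort": joint torques, N m; "ee_pos": TCP position; "tcp_rot": TCP orientation; "contact_force": force on the tool from outside, world axes, zero at the start; "ft_torque": the same for the moment, N m; "width": opening from 0.0 (shut) to 1.0 (fully open); "gripper_force": force on a finger pad.
Only numpy, scipy, OpenCV 4.12 (cv2) and the standard library are available. Lean on these libraries where they do the work, as an engineer would, in place of code of your own. Each camera call takes 0.05 s, during which the arm holds its last target. There are 200 camera calls.

## Task

Push the row of four touching steel spacers along the feed rail, as one train, until it is fully home against the end stop; push only on the rearmost spacer, lift none of them, and keep the row together. Then push the keeper bolt fully in behind the row by its head, so that the row cannot slide back. Leave the spare spacer, the tin, the punch and the spanner where they are.

Things in the scene. Friction and masses are not known exactly. Their poses are not given: they have to be found in the camera images.
- rail: feed rail fixed to the bench: steel base 340 x 75 x 10 mm, two low side strips make a straight channel 47 mm wide; its floor is 10 mm, the strips' tops 22 mm above the bench. Origin: on the bench under the channel's centre line, level with the bolt. x runs along the channel to the end stop (to the robot's left, within about 35 degrees), y across to the bolt's (robot's) side, z up. Open end: x = -180 mm
- stop_face (a point): middle of the end stop's inner face, which the lead spacer must meet: an upright steel plate 62 mm wide, up to 52 mm above the bench, at x = 130 mm in the rail's frame; the point is 31 mm above the bench. Home, the spacers' centres lie at 115, 85, 55 and 25 mm along the rail's x axis, lead first
- spacer1_center (a point): centre of the lead spacer, the nearest to the end stop: a plain steel block 30 mm long (along the rail), 44 mm wide, 34 mm tall, about 0.25 kg, loose in the channel, with a dark bore in its top. The point lies half-way up, 17 mm above its underside. The four start touching in one row, 40 to 105 mm short of the stop
- spacer2_center (a point): centre of the second spacer of the row: a plain steel block 30 mm long (along the rail), 44 mm wide, 34 mm tall, about 0.25 kg, loose in the channel, with a dark bore in its top. The point lies half-way up, 17 mm above its underside
- spacer3_center (a point): centre of the third spacer of the row: a plain steel block 30 mm long (along the rail), 44 mm wide, 34 mm tall, about 0.25 kg, loose in the channel, with a dark bore in its top. The point lies half-way up, 17 mm above its underside
- spacer4_center (a point): centre of the rearmost spacer of the row, the farthest from the end stop and the one to push: a plain steel block 30 mm long (along the rail), 44 mm wide, 34 mm tall, about 0.25 kg, loose in the channel, with a dark bore in its top. The point lies half-way up, 17 mm above its underside
- bolt (a joint): travel of the keeper bolt in m: 0 fully out, 0.042 fully in, head against its grey guide bracket. It slides along the rail's -y with about 2 N of friction, no spring, and stays where it is left. A 12 mm square steel bar, 24 to 36 mm above the bench, it crosses the channel at x = -6 to 6 mm of the rail: just behind the row, 4 mm to spare, once that is home; before, the row blocks it
- bolt_head (a point): middle of the outer face of the bolt's head, the face to push on: an upright square steel plate 36 x 36 mm, 10 mm thick, 16 to 52 mm above the bench. It moves from y = 118 mm (out) to 76 mm (in) in the rail's frame; axes as the rail's. The bolt's guide bracket stands between it and the channel: x = -18 to 18, y = 36 to 66 mm of the rail, up to 42 mm above the bench
- spare_center (a point): bystander: centre of a spare spacer of the same make (30 x 44 x 34 mm) standing on the bench beside the rail; the point is 17 mm above the bench
- tin: bystander: closed round metal tin, 56 mm across, 65 mm tall, standing on the bench on the far side of the rail; origin at the middle of its underside
- drift: bystander: small steel drift punch standing upright on the bench, 26 mm across, 68 mm tall, with a thinner top; origin at the middle of its underside
- spanner: bystander: steel spanner 160 mm long lying flat on the bench beyond the end stop; origin under its middle, x along it
Not all that is in view belongs to the job. Leave any green look-alike of the part that bears spacer4_center alone.

How it is judged:
By the outcome, as a careful person would: the job done as asked, in the order asked, and still so for the second after the job is handed in, with the robot touching nothing.
It also fails if it takes over 48 s, if anything falls off the work surface, if the arm or the gripper's body presses on something with over 40 N, if the wrist force passes 120 N, or if a joint passes its speed limit or range.

## Working session

There is one attempt and no reset: what is moved stays moved. The work goes in short steps, Python scripts to look and compute and a tool call to move; the robot and the scene stay as the last step left them, time stands still between calls to the robot, and variables do not carry over. Pictures are saved under pics/ and viewed, at most 10 in all, crops included, and the job is handed in when it is done.

Besides the shell and the picture viewer there is one more tool, called by a JSON object that holds its "api" and its "payload". servo_tool: Moves the arm, as the interface text tells. Its arguments: {"type":"object","properties":{"plan":{"type":"array","items":{"type":"array"}},"fingers":{"type":"number"}},"required":["plan"]}

```bash
mkdir -p pics
python3 - <<'E'
from station import monitor, imaging
import cv2,numpy as np
s=monitor.get_state();print({k:np.round(v,3) for k,v in s.items()})
for n in ["scene","side"]:
    p,d=imaging.snapshot(n);cv2.imwrite(f"pics/{n}0.png",p[:,:,::-1]);np.save(f"pics/{n}0.npy",d)
    c=imaging.camera_info(n);print(np.round(c["mtx"],1).tolist(),np.round(c["pose"],4).tolist())
E
```

```text
{'time': np.float64(0.0), 'joint_positions': array([ 0.995,  0.264, -0.049,  1.259, -0.   ,  1.415]), 'qvel': array([ 0.001, -0.   ,  0.   , -0.001, -0.   , -0.001]), 'effort': array([ 0.0000e+00, -6.3761e+01,  3.8457e+01,  1.4000e-02, -0.0000e+00,
       -0.0000e+00]), 'ee_pos': array([0.214, 0.479, 0.253]), 'tcp_rot': array([ 0.209,  0.978, -0.   , -0.   ]), 'contact_force': array([0.807, 0.033, 0.29 ]), 'ft_torque': array([-0.043, -0.022,  0.006]), 'gripper_force': np.float64(0.0), 'width': np.float64(1.006)}
[[458.3, 0.0, 251.4], [0.0, 458.3, 187.1], [0.0, 0.0, 1.0]] [[0.0868, 0.6845, -0.7238, 1.3751], [0.9962, -0.0578, 0.0648, -0.0415], [0.0026, -0.7267, -0.687, 0.818], [0.0, 0.0, 0.0, 1.0]]
[[351.3, 0.0, 251.2], [0.0, 351.3, 196.9], [0.0, 0.0, 1.0]] [[0.991, -0.0974, 0.0915, 0.5192], [-0.1332, -0.6615, 0.738, -0.483], [-0.0113, -0.7436, -0.6685, 0.5225], [0.0, 0.0, 0.0, 1.0]]
```

View pics/scene0.png

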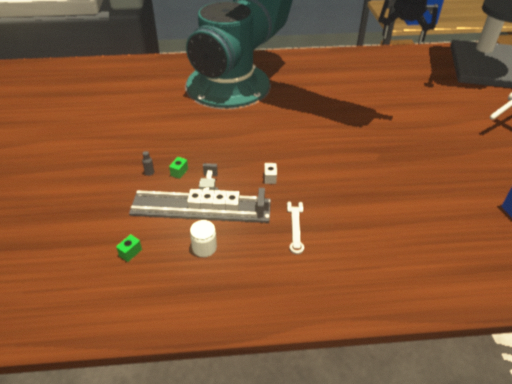

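View pics/side0.png

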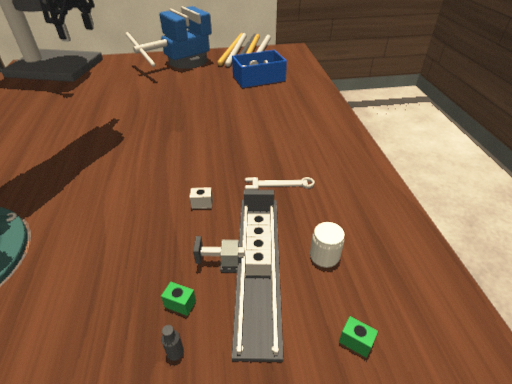

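Scene view: the row's four bores are at about (194–236,197), the stop is at (262,200) and the bolt head at (209,170). 

Candidates for spacer4:
- Row's rear block: scene (194,197), side (258,265). This is my choice, since it is in the channel and farthest from the stop.
- Green blocks: (178,166) and (129,247).
- Spare: (270,172).

I'll check the choice in a close crop.

Run:
```python
import cv2,numpy as np
a=cv2.imread("pics/side0.png")[165:365,150:350];b=cv2.imread("pics/scene0.png")[145:265,115:315]
cv2.imwrite("pics/c1.png",cv2.resize(a,None,fx=3,fy=3,interpolation=2)); cv2.imwrite("pics/c2.png",cv2.resize(b,None,fx=4,fy=4,interpolation=2))
```

```text
(no output)
```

View pics/c1.png

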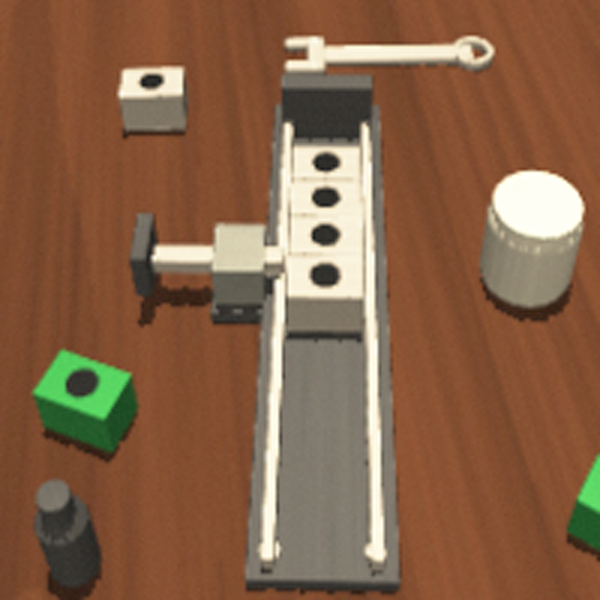

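View pics/c2.png

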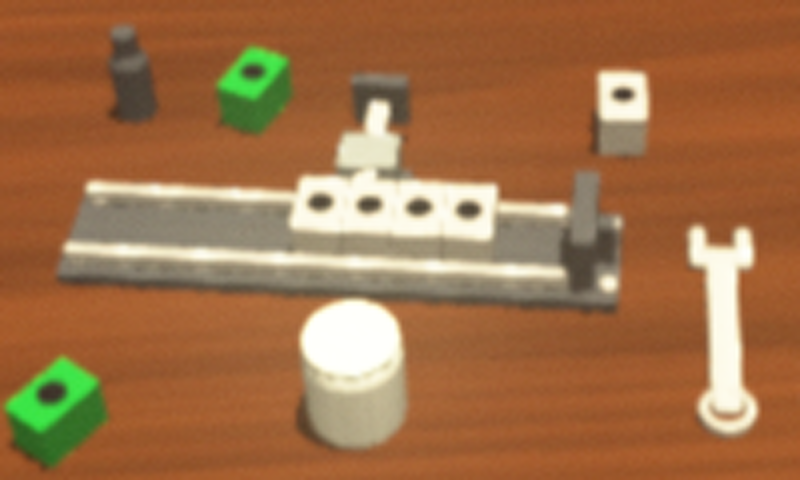

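```bash
cat > h.py <<'E'
import numpy as np
from station import imaging
def ray(n,u,v,z):
    c=imaging.camera_info(n);K=c["mtx"];T=c["pose"]
    d=T[:3,:3]@np.linalg.solve(K,[u,v,1]);return T[:3,3]+d*(z-T[2,3])/d[2]
def A(x,y,z):return ray("side",150+x/3,165+y/3,z)
def B(x,y,z):return ray("scene",115+x/4,145+y/4,z)
E
python3 - <<'E'
from h import *
np.set_printoptions(precision=4,suppress=True)
print("bores A",*[A(325,y,.044)[:2] for y in (162,197,235,275)])
print("bores B",*[B(x,y,.044)[:2] for x,y in ((469,209),(419,207),(369,204),(321,202))])
print("open end A",A(247,585,.01)[:2],A(399,585,.01)[:2],"B",B(60,280,.01)[:2])
print("strips A",A(268,560,.022)[:2],A(376,560,.022)[:2], "far",A(288,125,.022)[:2],A(366,125,.022)[:2])
print("strip B", B(90,187,.022)[:2],B(68,247,.022)[:2],B(565,210,.022)[:2],B(563,273,.022)[:2])
print("head A",A(134,216,.052)[:2],A(154,214,.052)[:2],"B",B(353,76,.052)[:2],B(408,77,.052)[:2])
print("drift",A(75,570,.0)[:2],"greenA",A(82,382,.044)[:2],A(82,382,.034)[:2])
E
```

```text
bores A [ 0.5897 -0.0191] [ 0.5853 -0.0488] [ 0.5808 -0.0789] [ 0.5764 -0.1083]
bores B [ 0.591  -0.0173] [ 0.5868 -0.0471] [ 0.5817 -0.077 ] [ 0.5775 -0.1058]
open end A [ 0.5157 -0.2614] [ 0.5879 -0.2715] B [ 0.5966 -0.2651]
strips A [ 0.5268 -0.2563] [ 0.5778 -0.2634] far [0.573  0.0411] [0.6262 0.0334]
strip B [ 0.5293 -0.2514] [ 0.581  -0.2598] [0.5746 0.0424] [0.6277 0.0362]
head A [ 0.4697 -0.0549] [ 0.4815 -0.055 ] B [ 0.4715 -0.0849] [ 0.4755 -0.0497]
drift [ 0.4318 -0.238 ] greenA [ 0.4402 -0.1598] [ 0.4385 -0.1531]
```

{"api": "servo_tool", "payload": {"plan": [[[-0.16,-0.12,0],[0,0,0.05]],[[-0.32,-0.24,0],[0,0,0.1]],[[-0.48,-0.36,0],[0,0,0.15]],[[-0.64,-0.48,0],[0,0,0.2]],[[-0.8,-0.6,0],[0,0,0.25]],[[-0.96,-0.72,0],[0,0,0.32]],[[-0.97,-0.74,0],[0,0,0.32]],[[-0.97,-0.74,0],[0,0,0.32]]], "fingers": 0}}

```text
time: 1.1
ee_pos: [0.3891, 0.1575, 0.2531]
tcp_rot: [0.506, 0.863, -0.0, -0.0]
contact_force: [-0.1, -0.2, 0.0]
width: 0.002
gripper_force: 0.0
```

```bash
cat >> h.py <<'E'
from scipy.spatial.transform import Rotation as R
from station import monitor
O=np.array([.580,-.0865,0]);a=np.deg2rad(81.35)
X=np.array([np.cos(a),np.sin(a),0]);Y=np.array([-X[1],X[0],0]);Z=np.array([0,0,1.])
RT=np.c_[X,-Y,-Z]
def go(x,y,z):
    s=monitor.get_state();r=R.from_quat(s["tcp_rot"]).as_matrix();d=s["ee_pos"]-O
    print("t",s["time"].round(2),"rail pos",np.round([d@X,d@Y,d[2]],4),"F",np.round(s["contact_force"],1),"w",round(float(s["width"]),3))
    print("shift",np.round(r.T@(O+x*X+y*Y+z*Z-s["ee_pos"])/.3,3),"turn",np.round(R.from_matrix(r.T@RT).as_rotvec()/2,3))
E
python3 -c "
from h import *
go(-.08,0,.15)"
```

```text
Traceback (most recent call last):
  File "h.py", line 15, in go
    print("t",s["time"].round(2),"rail pos",np.round([d@X,d@Y,d[2]],4),"F",np.round(s["contact_force"],1),"w",round(float(s["width"]),3))
              ^^^^^^^^^^^^^^^
AttributeError: 'float' object has no attribute 'round'
```

```bash
sed -i 's/s\["time"\].round(2)/s["time"]/' h.py; python3 -c "
from h import *
go(-.08,0,.15)"
```

```text
t 1.1 rail pos [0.2126 0.2254 0.2531] F [-0.1 -0.2  0. ] w 0.002
shift [-1.231 -0.005  0.343] turn [-0.   -0.    0.33]
```

{"api": "servo_tool", "payload": {"plan": [[[-0.2,0,0],[0,0,0.06]],[[-0.4,0,0],[0,0,0.12]],[[-0.6,0,0],[0,0,0.18]],[[-0.8,0,0.05],[0,0,0.24]],[[-1,0,0.1],[0,0,0.3]],[[-1,0,0.15],[0,0,0.33]],[[-1,0,0.2],[0,0,0.33]],[[-1,0,0.2],[0,0,0.33]]]}}

```text
time: 2.1
ee_pos: [0.5355, -0.1023, 0.1924]
tcp_rot: [0.757, 0.653, -0.0, -0.001]
contact_force: [0.4, -0.3, 0.2]
width: -0.0
gripper_force: 0.0
```

```bash
python3 -c "
from h import *
go(-.085,0,.13)"
```

```text
t 2.1 rail pos [-0.0223  0.0416  0.1924] F [ 0.4 -0.3  0.2] w -0.0
shift [-0.21   0.138  0.208] turn [-0.001 -0.     0.002]
```

{"api": "servo_tool", "payload": {"plan": [[[-0.1,0.07,0],[0,0,0.002]],[[-0.21,0.138,0.05],[0,0,0.002]],[[-0.21,0.138,0.15],[0,0,0.002]],[[-0.21,0.138,0.208],[0,0,0.002]],[[-0.21,0.138,0.208],[0,0,0.002]],[[-0.21,0.138,0.208],[0,0,0.002]]]}}

```text
time: 2.85
ee_pos: [0.568, -0.1721, 0.1321]
tcp_rot: [0.759, 0.651, 0.0, 0.001]
contact_force: [0.3, 0.1, 0.2]
width: -0.003
gripper_force: 0.0
```

Run:
```python
from h import *
import cv2
go(-.085,0,.040)
w,_=imaging.snapshot("wrist");p,_=imaging.snapshot("side")
c=np.hstack([cv2.resize(w,(400,300)),cv2.resize(p[190:340,160:360],(400,300),interpolation=2)])
cv2.imwrite("pics/k1.png",c[:,:,::-1])
```

```text
t 2.85 rail pos [-0.0864 -0.001   0.1321] F [0.3 0.1 0.2] w -0.003
shift [ 0.005 -0.004  0.307] turn [ 0.001  0.    -0.001]
```

View pics/k1.png

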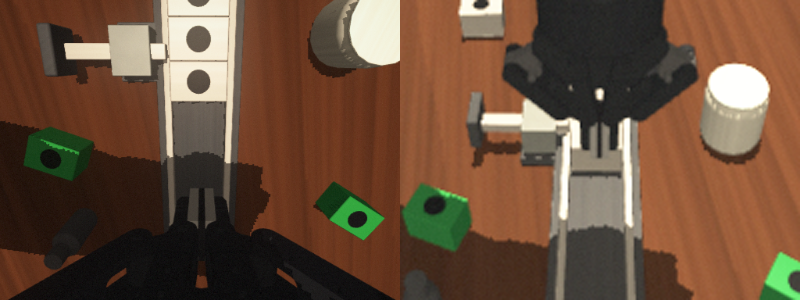

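Wrist view: the shut fingers at (200,210) are centred over the channel, square to it and clear behind the rear spacer (face at about row 100). I'll descend next.

{"api": "servo_tool", "payload": {"plan": [[[0,0,0.1],[0,0,0]],[[0,0,0.2],[0,0,0]],[[0,0,0.26],[0,0,0]],[[0,0,0.3],[0,0,0]],[[0,0,0.307],[0,0,0]],[[0,0,0.307],[0,0,0]]]}}

```text
time: 3.7
ee_pos: [0.5678, -0.1728, 0.0394]
tcp_rot: [0.759, 0.651, 0.0, 0.0]
contact_force: [-0.7, -0.3, -0.2]
width: -0.001
gripper_force: 0.0
```

{"api": "servo_tool", "payload": {"plan": [[[0.02,0,0],[0,0,0]],[[0.04,0,0],[0,0,0]],[[0.06,0,0],[0,0,0]],[[0.075,0,0],[0,0,0]],[[0.09,0,0],[0,0,0]],[[0.105,0,0],[0,0,0]],[[0.12,0,0],[0,0,0]],[[0.13,0,0],[0,0,0]]]}}

```text
time: 4.7
ee_pos: [0.5734, -0.1338, 0.0388]
tcp_rot: [0.759, 0.651, -0.0, -0.0]
contact_force: [0.0, -0.3, -0.4]
width: -0.003
gripper_force: 0.0
```

Run:
```python
from h import *
go(0,0,.040)
```

```text
t 4.7 rail pos [-0.0477 -0.0006  0.0388] F [ 0.  -0.3 -0.4] w -0.003
shift [ 0.159 -0.002 -0.004] turn [-0.    -0.    -0.001]
```

{"api": "servo_tool", "payload": {"plan": [[[0.008,0,0],[0,0,0]],[[0.016,0,0],[0,0,0]],[[0.024,0,0],[0,0,0]],[[0.032,0,0],[0,0,0]],[[0.04,0,0],[0,0,0]],[[0.048,0,0],[0,0,0]],[[0.056,0,0],[0,0,0]],[[0.064,0,0],[0,0,0]]]}}

```text
time: 5.7
ee_pos: [0.5763, -0.1159, 0.0388]
tcp_rot: [0.76, 0.65, -0.001, 0.001]
contact_force: [-0.7, -6.3, 0.1]
width: -0.005
gripper_force: 3.3
```

{"api": "servo_tool", "payload": {"plan": [[[0.01,0,0],[0,0,0]],[[0.02,0,0],[0,0,0]],[[0.03,0,0],[0,0,0]],[[0.04,0,0],[0,0,0]],[[0.05,0,0],[0,0,0]],[[0.06,0,0],[0,0,0]],[[0.068,0,0],[0,0,0]],[[0.074,0,0],[0,0,0]]]}}

```text
time: 6.7
ee_pos: [0.5797, -0.0939, 0.0388]
tcp_rot: [0.76, 0.65, -0.001, 0.001]
contact_force: [-1.7, -6.6, -1.1]
width: -0.002
gripper_force: 3.4
```

Run:
```python
from h import *
go(0,0,.040)
```

```text
t 6.7 rail pos [-0.0074 -0.0008  0.0388] F [-1.7 -6.6 -1.1] w -0.002
shift [ 0.025 -0.003 -0.004] turn [ 0.     0.001 -0.002]
```

{"api": "servo_tool", "payload": {"plan": [[[0.005,0,0],[0,0,0]],[[0.01,0,0],[0,0,0]],[[0.015,0,0],[0,0,0]],[[0.02,0,0],[0,0,0]],[[0.024,0,0],[0,0,0]],[[0.028,0,0],[0,0,0]]]}}

```text
time: 7.45
ee_pos: [0.5809, -0.0863, 0.0388]
tcp_rot: [0.76, 0.65, -0.001, 0.001]
contact_force: [-3.3, -15.8, -0.7]
width: 0.001
gripper_force: 8.1
```

Run:
```python
from h import *
import cv2
go(0,0,.040)
p,_=imaging.snapshot("side");q,_=imaging.snapshot("scene")
c=np.hstack([cv2.resize(q[160:250,165:285],(400,300),interpolation=2),cv2.resize(p[170:320,160:360],(400,300),interpolation=2)])
cv2.imwrite("pics/k2.png",c[:,:,::-1])
```

```text
t 7.45 rail pos [ 0.0004 -0.0008  0.0388] F [ -3.3 -15.8  -0.7] w 0.001
shift [-0.001 -0.003 -0.004] turn [-0.     0.002 -0.002]
```

View pics/k2.png

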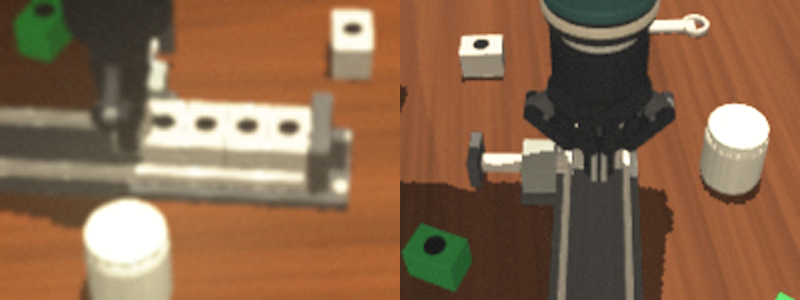

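The row's lead spacer meets the stop at (310,140), and the force has jumped from 6.6 to 16 N. I'll press a bit more to confirm it has seated.

{"api": "servo_tool", "payload": {"plan": [[[0.003,0,0],[0,0,0]],[[0.006,0,0],[0,0,0]],[[0.006,0,0],[0,0,0]]]}}

```text
time: 7.92
ee_pos: [0.5809, -0.0862, 0.0389]
tcp_rot: [0.76, 0.65, -0.003, 0.002]
contact_force: [-4.7, -23.1, 0.2]
width: -0.001
gripper_force: 12.2
```

{"api": "servo_tool", "payload": {"plan": [[[-0.02,0,0],[0,0,0]],[[-0.06,0,0],[0,0,0]],[[-0.1,0,0],[0,0,0]],[[-0.1,0,-0.1],[0,0,0]],[[-0.1,0,-0.25],[0,0,0]],[[-0.1,0,-0.35],[0,0,0]],[[-0.1,0,-0.35],[0,0,0]],[[-0.1,0,-0.35],[0,0,0]]]}}

```text
time: 8.93
ee_pos: [0.5763, -0.113, 0.1432]
tcp_rot: [0.759, 0.651, -0.0, -0.0]
contact_force: [-0.3, 0.0, -1.1]
width: 0.001
gripper_force: 0.0
```

Run:
```python
from h import *
go(0.001,.165,.145)
```

```text
t 8.925 rail pos [-0.0267 -0.0004  0.1432] F [-0.3  0.  -1.1] w 0.001
shift [ 0.091 -0.551 -0.006] turn [-0.    -0.    -0.002]
```

{"api": "servo_tool", "payload": {"plan": [[[0.03,-0.12,0],[0,0,0]],[[0.06,-0.27,0],[0,0,0]],[[0.091,-0.42,0],[0,0,0]],[[0.091,-0.551,0],[0,0,0]],[[0.091,-0.551,0],[0,0,0]],[[0.091,-0.551,0],[0,0,0]]]}}

```text
time: 9.68
ee_pos: [0.4178, -0.0606, 0.1434]
tcp_rot: [0.759, 0.651, -0.0, -0.0]
contact_force: [0.1, -0.4, 0.9]
width: 0.0
gripper_force: 0.0
```

Run:
```python
from h import *
import cv2
go(0.001,.165,.040)
w,_=imaging.snapshot("wrist");p,_=imaging.snapshot("side")
c=np.hstack([cv2.resize(w,(400,300)),cv2.resize(p[170:320,160:360],(400,300),interpolation=2)])
cv2.imwrite("pics/k3.png",c[:,:,::-1])
```

```text
t 9.675 rail pos [0.0012 0.1643 0.1434] F [ 0.1 -0.4  0.9] w 0.0
shift [-0.001 -0.002  0.345] turn [-0.    -0.    -0.002]
```

View pics/k3.png

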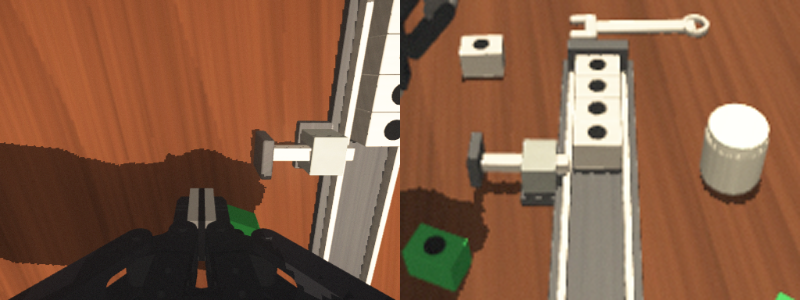

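Side view: the row is home and touching, with the lead spacer against the plate at (600,50). The bolt is out, its tip beside the channel at (565,160) and behind the rear spacer. The fingers are clear of the head, so I'll descend.

{"api": "servo_tool", "payload": {"plan": [[[0,0,0.1],[0,0,0]],[[0,0,0.2],[0,0,0]],[[0,0,0.28],[0,0,0]],[[0,0,0.33],[0,0,0]],[[0,0,0.345],[0,0,0]],[[0,0,0.345],[0,0,0]]]}}

```text
time: 10.52
ee_pos: [0.4178, -0.0605, 0.0402]
tcp_rot: [0.759, 0.651, -0.0, -0.0]
contact_force: [0.8, 0.5, -0.2]
width: 0.005
gripper_force: 0.0
```

{"api": "servo_tool", "payload": {"plan": [[[0,0.02,0],[0,0,0]],[[0,0.04,0],[0,0,0]],[[0,0.06,0],[0,0,0]],[[0,0.08,0],[0,0,0]],[[0,0.1,0],[0,0,0]],[[0,0.12,0],[0,0,0]],[[0,0.135,0],[0,0,0]],[[0,0.15,0],[0,0,0]]]}}

```text
time: 11.52
ee_pos: [0.462, -0.0673, 0.0402]
tcp_rot: [0.759, 0.651, -0.0, -0.0]
contact_force: [-1.6, 0.1, 0.9]
width: 0.001
gripper_force: 1.1
```

{"api": "servo_tool", "payload": {"plan": [[[0,0.01,0],[0,0,0]],[[0,0.02,0],[0,0,0]],[[0,0.03,0],[0,0,0]],[[0,0.04,0],[0,0,0]],[[0,0.05,0],[0,0,0]],[[0,0.06,0],[0,0,0]],[[0,0.07,0],[0,0,0]],[[0,0.075,0],[0,0,0]]]}}

```text
time: 12.52
ee_pos: [0.4844, -0.0708, 0.0402]
tcp_rot: [0.759, 0.651, -0.0, -0.0]
contact_force: [-1.5, 0.2, -0.1]
width: -0.003
gripper_force: 1.0
```

Run:
```python
from h import *
go(0.001,.0905,.040)
```

```text
t 12.525 rail pos [0.0012 0.0969 0.0402] F [-1.5  0.2 -0.1] w -0.003
shift [-0.001  0.021  0.001] turn [-0.     0.    -0.002]
```

{"api": "servo_tool", "payload": {"plan": [[[0,0.006,0],[0,0,0]],[[0,0.012,0],[0,0,0]],[[0,0.018,0],[0,0,0]],[[0,0.024,0],[0,0,0]],[[0,0.027,0],[0,0,0]],[[0,0.03,0],[0,0,0]]]}}

```text
time: 13.28
ee_pos: [0.4905, -0.0717, 0.04]
tcp_rot: [0.759, 0.651, -0.002, -0.002]
contact_force: [-20.9, 0.8, 16.5]
width: -0.003
gripper_force: 10.4
```

{"api": "servo_tool", "payload": {"plan": [[[0,-0.02,0],[0,0,0]],[[0,-0.06,0],[0,0,0]],[[0,-0.12,0],[0,0,0]],[[0,-0.15,-0.1],[0,0,0]],[[0,-0.15,-0.25],[0,0,0]],[[0,-0.2,-0.4],[0,0,0]],[[0,-0.3,-0.5],[0,0,0]],[[0,-0.3,-0.5],[0,0,0]]]}}

```text
time: 14.28
ee_pos: [0.4035, -0.0582, 0.1921]
tcp_rot: [0.759, 0.651, 0.001, 0.002]
contact_force: [1.3, -0.3, -0.6]
width: -0.001
gripper_force: 0.0
```

Run:
```python
from h import *
import cv2
go(0,0.09,.04)
p,_=imaging.snapshot("side");q,_=imaging.snapshot("scene")
c=np.hstack([cv2.resize(q[150:255,145:285],(400,300),interpolation=2),cv2.resize(p[170:320,160:360],(400,300),interpolation=2)])
cv2.imwrite("pics/k4.png",c[:,:,::-1])
```

```text
t 14.275 rail pos [0.0014 0.1787 0.1921] F [ 1.3 -0.3 -0.6] w -0.001
shift [-0.004  0.294  0.508] turn [ 0.002  0.    -0.002]
```

View pics/k4.png

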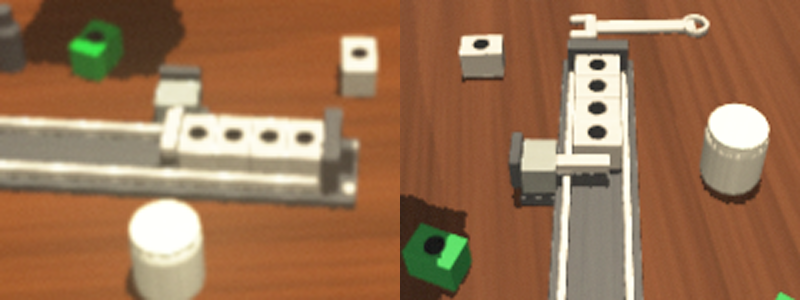

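The bolt crosses the channel behind the row, at (583,162) in the side view, with its head flush on the bracket at (517,158). The row is tight against the stop and the bystanders haven't moved.

```bash
python3 -c "
from station import workorder
print(workorder.finish_job())"
```

```text
the job is handed in; nothing more can be done
None
```

The job is handed in at about 14 s of the 48 s limit: the four spacers sit together against the end stop, the keeper bolt is fully in behind them, and the spare, tin, punch and spanner were not touched.

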